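# Frost the tumbler and check its chill

### The job

Give the matte rocks tumbler a blast from the glass froster: press the froster's sprung cap all the way down and let it come back up. Then pick up the infrared thermometer wand and, holding it roughly level with its lens 3 to 6 cm from the glass, aim it squarely at the middle of the tumbler's side and keep it still for two seconds. Finally lay the wand back down on its cork mat, right way up and wholly on the mat, without dropping it, and leave everything else where it stands.

Things in the scene. Friction and masses are not known exactly. Their poses are not given: they have to be found in the camera images.
- cap (a joint): Sprung push cap on top of the glass froster, a white round button 36 mm across in a dark collar. Value in m: 0 up, 0.008 fully down (pressed straight down); the spring needs about 6 N for full travel and returns the cap by itself.
- cap_top (a point): Centre of the top face of the froster's cap, about 0.18 m above the cart top when up.
- froster: Glass froster: upright aluminium canister, 66 mm diameter, fixed to the tray. Origin at the centre of its underside, z up. A 12 mm thick dark spout leaves its neck level, 134 mm above its underside, along its -x axis and turns down 100 mm out, its tip 110 mm above the underside, over the tumbler.
- tumbler: Matte frosted-glass rocks tumbler, the target, loose, 0.28 kg: gently tapered cup, 84 mm across at the rim and narrower at the foot, 95 mm high, its wall about 37 to 40 mm from the axis at mid-height, standing under the froster's spout. Origin at the centre of its underside, z up.
- tumbler_mid (a point): Point on the tumbler's axis 48 mm above its underside: the centre of what the wand must aim at.
- wand: Infrared thermometer wand, a loose black bar 170 mm long, 0.15 kg, lying on the cork mat. Its case is 135 x 30 x 34 mm (x from -85 to +50 mm), with a steel snout 26 mm in diameter from +50 to +85 mm. Origin on the underside at mid-length; x along the wand towards the lens, z up out of the side with the display. Balances within 20 mm of its origin; grip it across its 30 mm width.
- lens (a point): Centre of the lens at the end of the wand's snout, 85 mm ahead of the wand's origin and 19 mm above its underside; its x axis is the line of sight.
- tail (a point): Blunt end of the wand, 85 mm behind its origin, 19 mm above its underside.
- mat: Cork mat on which the wand lies, 240 x 120 x 4 mm, fixed to the cart top; origin at the centre of its underside, x along the 240 mm side, z up.
- tray: Round black granite tray, 400 mm diameter, 12 mm thick, fixed; origin at the centre of its underside. Froster, tumbler, julep cup, caddy, scoop and muddler stand on it.
- julep_cup: Bystander: shiny stainless julep cup, 80 mm across, 100 mm high, loose; origin at the centre of its underside.
- caddy_edge (a point): Bystander: upper tip of one of the four uprights on the turning deck of the steel coaster caddy (deck 120 mm across, 57 mm from its centre post to this point, 82 mm above the cart top; post with ball top 166 mm above the cart top).
- scoop: Bystander: clear acrylic ice scoop lying on the tray, 174 mm long, 58 mm wide, 36 mm high, loose; origin near mid-length on its underside, trough to +x, handle to -x.
- muddler: Bystander: wooden muddler lying on the tray, 180 mm long along its x axis, up to 36 mm thick, loose; origin under its middle.
- jigger: Bystander: steel hourglass jigger standing on the cart top, 48 mm wide, 95 mm high, loose; origin at the centre of its underside.
Not all that is in view belongs to the job. There is more than one size of the wand; the one meant has the size given above. Leave any purple look-alike of the tumbler alone.

How it is judged:
On the way, in this order (a step that is already met when the one before it is completed fails the run):
1. the froster's cap is pressed down, at least 6.5 of its 8 mm (value of joint cap above 0.0065 m), for 0.1 s.
2. cap up; wand held still in the fingers within 45 deg of level, sight line within 18 mm sideways and 25 mm in height of the tumbler's middle, lens 55 to 125 mm from its axis, for 1.5 s (x of tumbler_mid in the frame of lens between 0.055 and 0.125 m and y of tumbler_mid in the frame of lens between -0.018 and 0.018 m and z of tumbler_mid in the frame of lens between -0.025 and 0.025 m and angle between wand's own x axis and vertical between 0.8 and 2.34 rad and linear speed of wand below 0.03 m/s and angular speed of wand below 0.2 rad/s and contact force between the fingers and wand above 1 N and value of joint cap below 0.002 m), for 1.5 s.
At the end, for the whole second after the job is handed in: The wand lies at rest and released, right way up (within 0.15 rad), flat on the cork mat with both its ends over the mat; the froster's cap is up (within 2 mm); the tumbler stands upright within 20 mm of where it started (x of lens in the frame of mat between -0.121 and 0.121 m and y of lens in the frame of mat between -0.061 and 0.061 m and x of tail in the frame of mat between -0.121 and 0.121 m and y of tail in the frame of mat between -0.061 and 0.061 m and z of wand in the frame of mat below 0.008 m and angle between each of wand, tumbler's own z axis and vertical below 0.15 rad and linear speed of wand below 0.02 m/s and value of joint cap below 0.002 m and distance of tumbler from where it was at the start of the episode below 0.02 m); the robot touches nothing.
It fails at once if the tumbler is pushed more than 20 mm or tipped (distance of tumbler from where it was at the start of the episode above 0.02 m or angle between tumbler's own z axis and vertical above 0.3 rad).
It fails at once if a bystander (julep cup, scoop, muddler, jigger, caddy deck) is moved more than 30 mm (distance of any of julep_cup, scoop, muddler, jigger, caddy_edge from where it was at the start of the episode above 0.03 m).
It fails at once if the wand is dropped (moves faster than 0.5 m/s while the fingers do not hold it) (linear speed of wand above 0.5 m/s and contact force between the fingers and wand below 0.1 N).
It also fails if it takes over 54 s, if anything falls off the work surface, if the arm or the gripper's body presses on something with over 40 N, if the wrist force passes 120 N, or if a joint passes its speed limit or range.

### The arm

A 6-joint arm with a two-finger parallel gripper is mounted at the origin on the work surface. World frame = base frame: x ahead of the robot, y to its left, z up, the work surface at z = 0. Lengths are in m, angles in rad, forces in N, time in s.
With the tool pointing down it reaches from about 0.3 to 0.775 m from the base axis. Payload 14.6 kg.
Tool frame: the origin (TCP) lies midway between the tips of the shut fingers; the grasp point (between the pads) lies 19 mm behind it; z points along the fingers, y is the line along which they close (so a half turn about z gives the same grasp; the last joint's range is limited). The gripper opens to 85 mm and grips with 20 to 120 N. Pads are 22 mm wide; open, the fingers measure 114 mm over their backs; the gripper's body (76 mm by 85 mm) begins 54 mm behind the grasp point. The pads swing forward as they close: fully open they stand 13 mm farther back than shut.
Start: joints at [-0.067, 0.3, 1.521, -0, 1.321, -0.067], TCP at [0.55, -0, 0.231] pointing down, gripper open.
Joint ranges: [-3.03, 3.03], [-0.79, 2.21], [0.23, 2.52], [-1.04, 4.18], [0, 3.07], [-2.55, 2.55]. Speed limits (rad/s): [2.22, 2.22, 2.57, 3.14, 3.14, 3.14].

### API

Orientations are given as a rotation vector (axis times angle).
In Python, from station import arm, vision gives the robot as it stands.
- The arm moves only by the tool servo_tool, never from a script. Its argument "targets" is a list of rows, each a list of 7 numbers: the opening, from -1 (shut) to 1 (fully open), then the shift along the world's x, y, z in m, then the turn, a rotation vector about the world's x, y, z in degrees. In form: [[claw, dx, dy, dz, ax, ay, az], ...]. A call has exactly 10 rows; each row shifts and turns the commanded pose from where the row before left it; what a row does not reach is not made up. A row lasts 1/10 s, in which the tool goes at most 50 mm and 8.59 degrees, less where a joint would pass 70% of its speed; a pose out of reach is approached as far as the arm can. A call with a gripper value outside its range is refused whole. The fingers move at their own pace and stop on an object; "grip_force" is the grip in N (left out, the last holds). Time passes only in rows, so rows that do not move let the fingers close, or fill a call up. It gives the time, the measured TCP pose, the force, the opening and the grip force at its end, in the units of the state.
- arm.read_state(): the state, without advancing time (a new reading comes with each control period).
- vision.capture(name): name is "scene" or "side" or "wrist"; returns (picture, depth): 384x512x3 uint8, red, green, blue; 384x512 float32, m along the optical axis (not along the pixel's ray), 0 where there is no reading.
- vision.get_calibration(name): a dict with "fovy" (degrees; the focal length in pixels is half the picture's height over the tangent of half this angle, whatever the lens; pixels are square), "cx", "cy" (the principal point, pixels), "R" (3x3) and "t" (3): a world point X has camera coordinates R X + t; the wrist camera has in their place "T_tool_cam" (4x4, takes a point from camera to tool coordinates, whose origin is the TCP and whose axes are the flange's). Camera axes: x right, y down, z forward; pixel columns grow to the right and rows downward; lengths in m; the calibration is good to about 2 mm. The wrist camera is an equidistant fisheye: a pixel r from the principal point sees the ray r / f radians off the axis. A picture is of the moment at which its call begins: read the wrist's pose just before it. get_calibration takes no time and is no camera call.
- arm.job_done(): hands the job in; it is judged then, once.
The state is a dict: "clock": time; "joint_pos": joint angles; "qvel": joint speeds; "effort": joint torques, N m; "position": TCP position; "ee_rot": TCP orientation; "wrist_force": force on the tool from outside, world axes, zero at the start; "moment": the same for the moment, N m; "grip_width": finger opening in m; "finger_force": force on a finger pad.
Only numpy, scipy, OpenCV 4.12 (cv2) and the standard library are available. Lean on these libraries where they do the work, as an engineer would, in place of code of your own. Each camera call takes 0.05 s, during which the arm holds its last target. There are 200 camera calls.

## Working session

There is one attempt and no reset: what is moved stays moved. The work goes in short steps, Python scripts to look and compute and a tool call to move; the robot and the scene stay as the last step left them, time stands still between calls to the robot, and variables do not carry over. Pictures are saved under pics/ and viewed, at most 10 in all, crops included, and the job is handed in when it is done.

Besides the shell and the picture viewer there is one more tool, called after "Call:" in YAML: its name, and indented under it one key for each argument. servo_tool: Moves the arm, as the interface text tells. Its arguments: {"type":"object","properties":{"targets":{"type":"array"},"grip_force":{"type":"number"}},"required":["targets"]}

```bash
ls; mkdir -p pics; cat > h.py <<'E'
import numpy as np, cv2
from station import arm, vision
def grab(n):
    s=arm.read_state(); im,d=vision.capture(n); np.savez(f'/tmp/{n}.npz',im=im,d=d,p=s['position'],r=s['ee_rot']); return im,d
def cloud(n):
    z=np.load(f'/tmp/{n}.npz'); d=z['d']; c=vision.get_calibration(n)
    f=192/np.tan(np.radians(c['fovy'])/2); v,u=np.mgrid[:384,:512]
    P=np.stack([(u-c['cx'])/f*d,(v-c['cy'])/f*d,d],-1)
    W=(P-c['t'])@np.array(c['R']); W[d==0]=np.nan
    return z['im'],W
E
python3 - <<'E'
from h import *
for n in('scene','side'):
    im,d=grab(n); cv2.imwrite(f'pics/{n}0.png',cv2.resize(im[...,::-1],(800,600)))
    c=vision.get_calibration(n); print(n,c['fovy'],-np.array(c['R']).T@c['t'],np.array(c['R'])[2])
print(arm.read_state())
E
```

```text
pics
scene 53.81255472056101 [1.06269631 0.29025014 0.88042668] [-0.57325825 -0.31224544 -0.7575472 ]
side 42.25299370165706 [-0.44010343  0.8738122   0.89697305] [ 0.61806336 -0.59325625 -0.51579521]
{'clock': 0.1, 'joint_pos': array([-6.65853755e-02,  3.00354720e-01,  1.52151671e+00,  2.96811329e-07,
        1.32069920e+00, -6.66091942e-02]), 'qvel': array([ 0.0012442 , -0.0006118 , -0.00010837,  0.0006503 ,  0.00022509,
       -0.00019038]), 'effort': array([ 5.41233840e-04, -5.44380498e+01, -3.62372375e+01, -1.11349805e-04,
        3.02289474e-03, -1.80062301e-05]), 'position': array([5.49791215e-01, 1.91032467e-05, 2.30812385e-01]), 'ee_rot': array([-2.22089440e+00, -2.22094714e+00,  1.01099373e-03]), 'wrist_force': array([ 0.4156772 , -1.38430384,  0.23502302]), 'moment': array([ 0.01181854, -0.04969761,  0.01263439]), 'finger_force': 0.0, 'grip_width': 0.08549157037881781}
```

View pics/scene0.png

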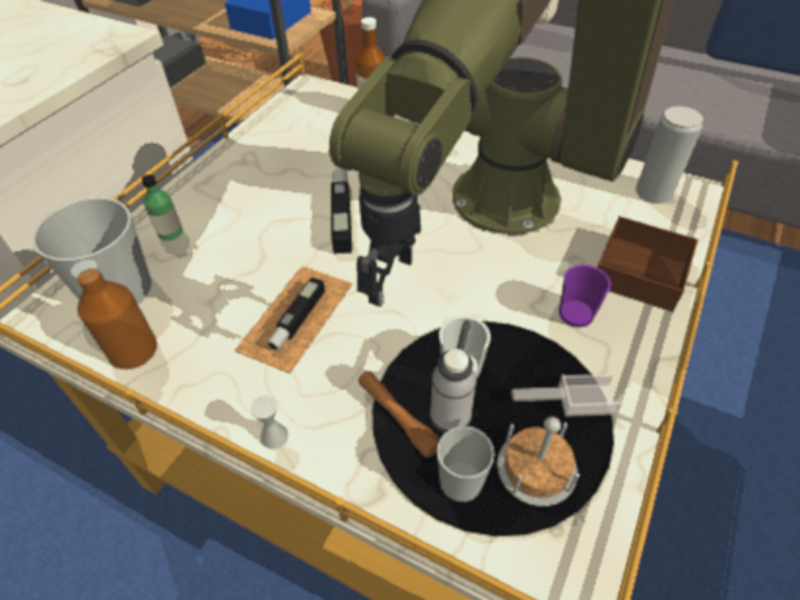

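View pics/side0.png

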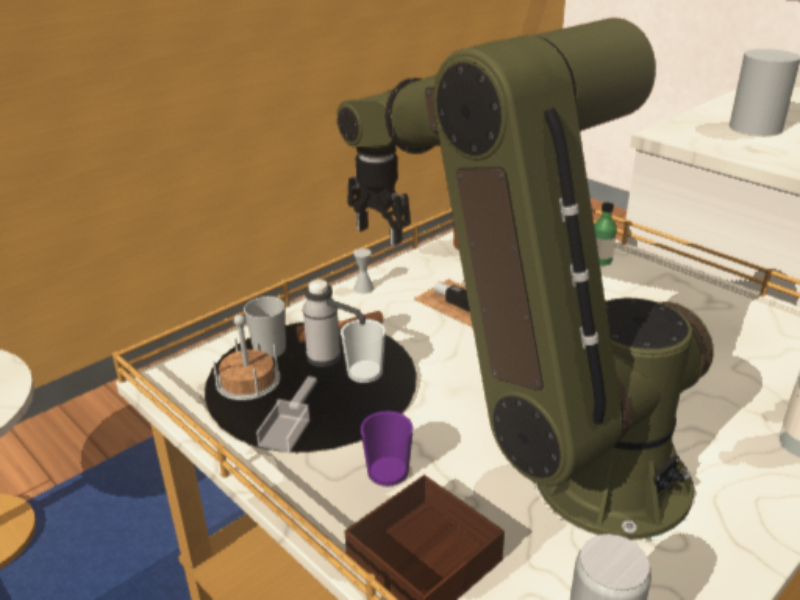

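Scene view (800-px picture): the wand lies on the cork mat at (297,313), with a longer, larger look-alike bar off the mat at (340,210). The froster cap is at (455,362). The tumbler under the spout is at (465,340), with the purple look-alike at (583,295) and the shiny julep cup at (465,465). The side view shows the spout over the tumbler at (363,350). I choose the wand on the mat and the frosted tumbler under the spout.

```bash
python3 - <<'E'
from h import *
im,W=cloud('scene')
hsv=cv2.cvtColor(im,cv2.COLOR_RGB2HSV)
Z=W[...,2]
reg=np.zeros(Z.shape,bool); reg[165:240,150:228]=1
m=reg&(hsv[...,1]>90)&(np.abs(Z-.004)<.008)&(hsv[...,2]>80)
cn,_=cv2.findContours(m.astype(np.uint8),cv2.RETR_EXTERNAL,cv2.CHAIN_APPROX_NONE); c=max(cn,key=cv2.contourArea)[:,0]
r=cv2.minAreaRect((W[c[:,1],c[:,0],:2]*1000).astype(np.float32)); print('mat',r,m.sum())
w=reg&(Z>.022)&(Z<.06)
P=W[w]; top=P[P[:,2]>.028]
r=cv2.minAreaRect((P[:,:2]*1000).astype(np.float32)); print('wand',r,cv2.boxPoints(r),len(P),np.nanpercentile(P[:,2],[5,50,95]))
print('snout px',im[216,178],W[216,178], 'case',W[190,200])
# long bar
reg[:]=0; reg[105:165,205:228]=1
P=W[reg&(Z>.02)&(Z<.08)]; r=cv2.minAreaRect((P[:,:2]*1000).astype(np.float32)); print('other bar',r)
# tray region things
for name,(a,b,c,d) in dict(cap=(220,242,278,305),fro=(236,278,272,308),tum=(200,245,275,318)).items():
    Q=W[a:b,c:d].reshape(-1,3); Q=Q[Q[:,2]>.03]; zs=np.nanmax(Q[:,2]); t=Q[Q[:,2]>zs-.006]; print(name,zs,t.mean(0),len(t),t.min(0),t.max(0))
tr=(im.max(2)<50)&(np.abs(Z-.012)<.006); tr[:200]=0
ys,xs=np.nonzero(tr); T=W[ys,xs]; h=cv2.convexHull((T[:,:2]*1000).astype(np.float32)); print('tray',cv2.minEnclosingCircle(h))
im2,W2=cloud('side'); z2=W2[...,2]
for name,(a,b,c,d) in dict(cap=(176,200,190,218),tum=(198,250,215,250)).items():
    Q=W2[a:b,c:d].reshape(-1,3); print(name,np.nanmax(Q[:,2])); 
    for lo,hi in((.183,.2),(.17,.183),(.13,.15),(.098,.112),(.05,.07)):
        t=Q[(Q[:,2]>lo)&(Q[:,2]<hi)]; 
        if len(t): print(lo,t.mean(0),len(t),t.min(0),t.max(0))
cv2.imwrite('pics/crops.png',np.vstack([cv2.resize(im[160:245,145:300,::-1],(620,300),interpolation=2)[:, :],cv2.resize(im2[170:255,180:300,::-1],(620,300),interpolation=2)]))
E
```

```text
mat ((514.8713989257812, -235.15455627441406), (242.0992889404297, 121.54730987548828), 2.162079334259033) 1759
wand ((526.4683837890625, -224.39926147460938), (171.95675659179688, 32.772708892822266), 4.642605781555176) [[ 439.4458  -215.02577]
 [ 442.0984  -247.69096]
 [ 613.49097 -233.77275]
 [ 610.8384  -201.10756]] 515 [0.02458824 0.03378427 0.03718095]
snout px [209 209 191] [ 0.59409051 -0.2145033   0.03177909] case [ 0.48041968 -0.2148968   0.02703941]
other bar ((229.37899780273438, -305.9954528808594), (247.29197692871094, 42.36116027832031), 32.09376907348633)
cap 0.17719157180582104 [0.59042712 0.12331144 0.17486309] 163 [0.57233659 0.10533293 0.17123632] [0.60721397 0.14048053 0.17719157]
fro 0.1741264946635767 [0.60341727 0.13025461 0.17090519] 16 [0.59593146 0.12103295 0.16825961] [0.60721397 0.13863034 0.17412649]
tum 0.17719157180582104 [0.59042712 0.12331144 0.17486309] 163 [0.57233659 0.10533293 0.17123632] [0.60721397 0.14048053 0.17719157]
tray ((565.5518798828125, 77.02168273925781), 301.3824462890625)
cap 0.18114034043755808
0.17 [0.58278163 0.12704111 0.17642639] 76 [0.56604545 0.10861994 0.17013515] [0.60625359 0.14303947 0.18114034]
0.13 [0.56865108 0.1355095  0.14045656] 133 [0.53156168 0.10566433 0.13000659] [0.60769651 0.15607638 0.14991265]
0.05 [0.80653832 0.00799798 0.0607858 ] 13 [ 0.80261195 -0.00859303  0.0559312 ] [0.81272704 0.02016997 0.06637052]
tum 0.15238890434009972
0.13 [0.49740805 0.10738227 0.14176452] 51 [0.48236432 0.09775364 0.13051531] [0.52422337 0.11811407 0.14917451]
0.098 [0.48725613 0.10418029 0.10361409] 195 [0.44570815 0.05862752 0.09805233] [0.56091497 0.14310346 0.10991812]
0.05 [0.48221037 0.11158548 0.0612584 ] 172 [0.44905191 0.06487605 0.05058409] [0.5636472  0.14160947 0.06974283]
```

View pics/crops.png

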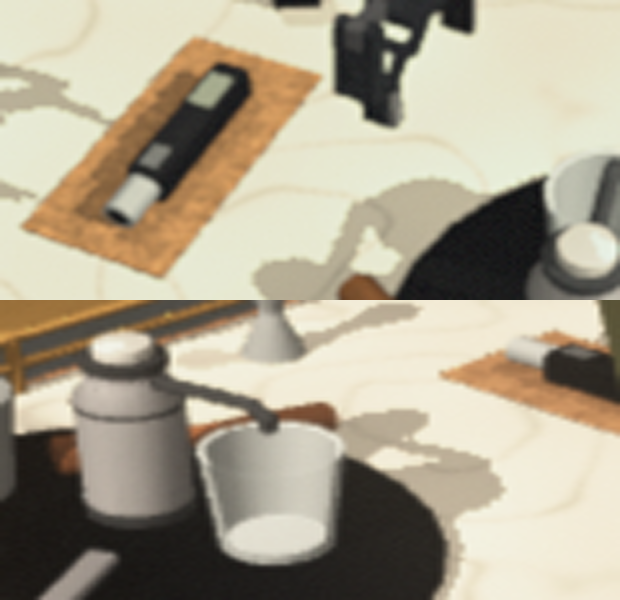

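The crop shows the chosen wand on the mat, display up and steel snout towards +x. It measures 172 mm long, against 170 given; the look-alike measures about 247 mm. The tumbler sits under the spout. Next I move above the cap, shut the fingers and look from close by.

Call:
servo_tool:
  targets:
    - [-1,0.008,0.025,0.01,0,0,0]
    - [-1,0.008,0.025,0.01,0,0,0]
    - [-1,0.008,0.025,0.01,0,0,0]
    - [-1,0.008,0.025,0,0,0,0]
    - [-1,0.006,0.024,0,0,0,0]
    - [-1,0,0,0,0,0,0]
    - [-1,0,0,0,0,0,0]
    - [-1,0,0,0,0,0,0]
    - [-1,0,0,0,0,0,0]
    - [-1,0,0,0,0,0,0]
  grip_force: 40

```text
clock: 1.1
position: [0.588, 0.1234, 0.2614]
ee_rot: [2.222, 2.221, 0.0]
wrist_force: [0.3, 0.3, -0.8]
grip_width: -0.0001
finger_force: 0.0
```

```bash
cat >> h.py <<'E'
from scipy.spatial.transform import Rotation as Ro
def wcloud():
    z=np.load('/tmp/wrist.npz'); d=z['d']; c=vision.get_calibration('wrist')
    f=192/np.tan(np.radians(c['fovy'])/2); v,u=np.mgrid[:384,:512]; x=u-c['cx'];y=v-c['cy']
    r=np.hypot(x,y)+1e-9; k=np.tan(np.minimum(r/f,1.5))/r*d
    P=np.stack([x*k,y*k,d],-1); T=np.array(c['T_tool_cam']); P=P@T[:3,:3].T+T[:3,3]
    W=P@Ro.from_rotvec(z['r']).as_matrix().T+z['p']; W[d==0]=np.nan
    return z['im'],W
def circ(P):
    A=np.c_[P[:,:2],np.ones(len(P))]; s=np.linalg.lstsq(A,(P[:,:2]**2).sum(1),rcond=None)[0]
    return s[0]/2,s[1]/2,np.sqrt(s[2]+s[0]**2/4+s[1]**2/4)
E
python3 - <<'E'
from h import *
im,d=grab('wrist'); im,W=wcloud(); Z=W[...,2]
cv2.imwrite('pics/wr1.png',cv2.resize(im[...,::-1],(800,600)))
near=np.hypot(W[...,0]-.588,W[...,1]-.125)<.03
P=W[near&(Z>.168)&(Z<.19)]; print('cap',len(P),P.mean(0) if len(P) else 0,np.ptp(P,axis=0) if len(P) else 0)
near=np.hypot(W[...,0]-.487,W[...,1]-.104)<.055
P=W[near&(Z>.1)&(Z<.112)]; print('rim',len(P),circ(P),P.mean(0))
# scene-based rim and side rim
for n in('scene','side'):
    i,V=cloud(n); k=(np.hypot(V[...,0]-.487,V[...,1]-.104)<.055)&(V[...,2]>.1)&(V[...,2]<.111); Q=V[k]; print(n,len(Q),circ(Q))
    k=(np.hypot(V[...,0]-.588,V[...,1]-.125)<.03)&(V[...,2]>.172)&(i.min(2)>130); Q=V[k]; print(n,'cap',len(Q),Q.mean(0),np.ptp(Q,axis=0),(Q.min(0)+Q.max(0))/2)
# muddler, on scene
i,V=cloud('scene'); h=cv2.cvtColor(i,cv2.COLOR_RGB2HSV); k=np.zeros(h.shape[:2],bool); k[235:295,228:283]=1
Q=V[k&(h[...,1]>110)&(h[...,2]>60)&(V[...,2]>.02)]; print('mud',cv2.boxPoints(cv2.minAreaRect((Q[:,:2]*1000).astype(np.float32))))
print(arm.read_state()['position'],arm.read_state()['grip_width'])
E
```

```text
cap 1539 [0.58548743 0.12600923 0.17675642] [0.03539602 0.03545244 0.01123975]
rim 1102 (np.float64(0.48926578607769156), np.float64(0.10186822054965367), np.float64(0.038896833283955656)) [0.48569193 0.10129002 0.10524889]
scene 149 (np.float64(0.49304452369003404), np.float64(0.0997661700670561), np.float64(0.03912423558995599))
scene cap 152 [0.58970263 0.12348879 0.17499331] [0.03342527 0.03373658 0.00483297] [0.58904923 0.12361224 0.17477509]
side 161 (np.float64(0.4876434612867672), np.float64(0.10217999045994196), np.float64(0.03889841005542919))
side cap 67 [0.58403033 0.12699483 0.17692558] [0.04020815 0.03441953 0.00883808] [0.58614952 0.12582971 0.1767213 ]
mud [[583.1679   -31.238834]
 [613.75323  -43.813526]
 [681.4991   120.964096]
 [650.91376  133.53879 ]]
[0.58797994 0.12349559 0.26140782] 7.272360186975263e-05
```

View pics/wr1.png

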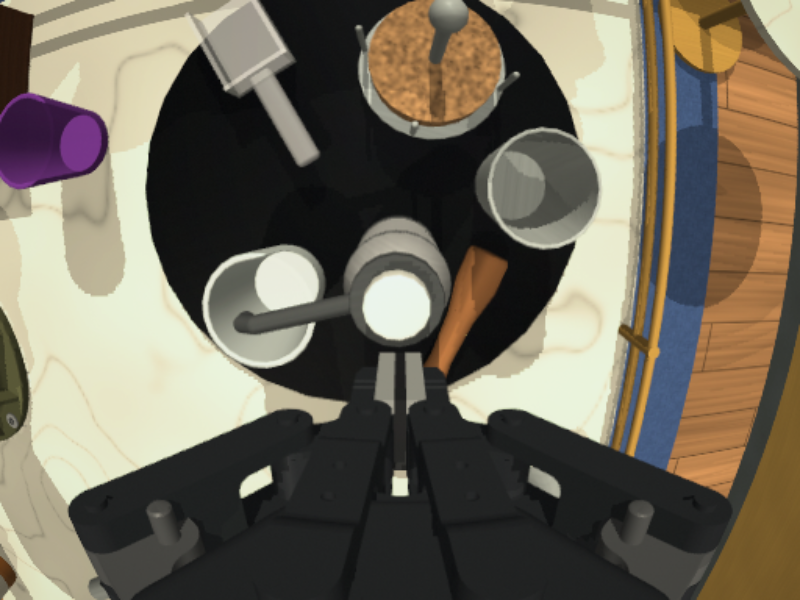

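The wrist view shows the cap at (397,303) just ahead of the fingertips and the tumbler rim at (263,305). The muddler at (470,310) is clear of the press. I now press the cap.

Call:
servo_tool:
  targets:
    - [-1,-0.002,0.002,-0.018,0,0,0]
    - [-1,0,0,-0.018,0,0,0]
    - [-1,0,0,-0.018,0,0,0]
    - [-1,0,0,-0.018,0,0,0]
    - [-1,0,0,-0.006,0,0,0]
    - [-1,0,0,-0.005,0,0,0]
    - [-1,0,0,-0.005,0,0,0]
    - [-1,0,0,-0.003,0,0,0]
    - [-1,0,0,0,0,0,0]
    - [-1,0,0,0,0,0,0]

```text
clock: 2.15
position: [0.5863, 0.1259, 0.1711]
ee_rot: [2.221, 2.221, 0.001]
wrist_force: [-3.2, -1.9, 5.4]
grip_width: -0.0003
finger_force: 2.6
```

Call:
servo_tool:
  targets:
    - [-1,0,0,-0.001,0,0,0]
    - [-1,0,0,-0.001,0,0,0]
    - [-1,0,0,-0.001,0,0,0]
    - [-1,0,0,0,0,0,0]
    - [-1,0,0,0,0,0,0]
    - [-1,0,0,0,0,0,0]
    - [-1,0,0,0,0,0,0]
    - [-1,0,0,0,0,0,0]
    - [-1,0,0,0,0,0,0]
    - [-1,0,0,0,0,0,0]

```text
clock: 3.15
position: [0.5864, 0.126, 0.1699]
ee_rot: [2.22, 2.22, 0.003]
wrist_force: [-9.2, -2.9, 19.3]
grip_width: 0.0002
finger_force: 9.6
```

The force jumped to 19 N and z has stopped falling, so the cap is on its stop. Now I retreat and go to the wand.

Call:
servo_tool:
  targets:
    - [-1,0,0,0.03,0,0,0]
    - [-1,0,0,0.04,0,0,0]
    - [0,-0.006,-0.03,0.015,0,0,-8.5]
    - [1,-0.006,-0.04,0,0,0,-8.5]
    - [1,-0.008,-0.046,0,0,0,-8.5]
    - [1,-0.008,-0.046,0,0,0,-8.5]
    - [1,-0.008,-0.046,0,0,0,-8.5]
    - [1,-0.008,-0.046,0,0,0,-8.5]
    - [1,-0.008,-0.046,0,0,0,-8.5]
    - [1,-0.008,-0.046,0,0,0,-8.5]

```text
clock: 4.15
position: [0.5255, -0.2218, 0.2527]
ee_rot: [3.085, 0.59, 0.001]
wrist_force: [1.5, 0.5, -0.5]
grip_width: 0.085
finger_force: 0.0
```

Call:
servo_tool:
  targets:
    - [1,0,0,-0.02,0,0,-8.5]
    - [1,0,-0.004,-0.03,0,0,-8.5]
    - [1,0,0,-0.03,0,0,0]
    - [1,0,0,0,0,0,0]
    - [1,0,0,0,0,0,0]
    - [1,0,0,0,0,0,0]
    - [1,0,0,0,0,0,0]
    - [1,0,0,0,0,0,0]
    - [1,0,0,0,0,0,0]
    - [1,0,0,0,0,0,0]

```text
clock: 5.15
position: [0.526, -0.224, 0.1725]
ee_rot: [3.138, 0.137, 0.0]
wrist_force: [0.3, 0.4, -0.1]
grip_width: 0.0854
finger_force: 0.0
```

```bash
python3 - <<'E'
from h import *
im,d=grab('wrist'); im,W=wcloud(); Z=W[...,2]
cv2.imwrite('pics/wr2.png',cv2.resize(im[...,::-1],(800,600)))
s=arm.read_state(); R=Ro.from_rotvec(s['ee_rot']).as_matrix(); print(s['position'],R[:,1],R[:,0],s['grip_width'])
near=(abs(W[...,0]-.526)<.11)&(abs(W[...,1]+.224)<.045)
P=W[near&(Z>.018)&(Z<.045)]; r=cv2.minAreaRect((P[:,:2]*1000).astype(np.float32)); print('wand',len(P),r)
T=P[P[:,2]>.034]; print('top',len(T),np.median(T,0),T.min(0),T.max(0),cv2.minAreaRect((T[:,:2]*1000).astype(np.float32)))
i,V=cloud('side'); k=np.hypot(V[...,0]-.586,V[...,1]-.1255)<.012; print('cap before',np.nanpercentile(V[k][:,2],[50,95]))
grab('side'); i,V=cloud('side'); k=np.hypot(V[...,0]-.586,V[...,1]-.1255)<.012; print('cap now',np.nanpercentile(V[k][:,2],[50,95]))
E
```

```text
[ 0.52602482 -0.2240064   0.17242695] [ 8.71810495e-02 -9.96192482e-01  6.27617378e-05] [9.96192471e-01 8.71810582e-02 1.54440894e-04] 0.08533387253443633
wand 4913 ((521.5726318359375, -224.11380004882812), (169.5164794921875, 30.260046005249023), 3.328601598739624)
top 4267 [ 0.51781915 -0.22376992  0.03725179] [ 0.43721532 -0.24367301  0.03400094] [ 0.60628101 -0.20675857  0.0410084 ] ((521.462646484375, -224.1553497314453), (169.27923583984375, 29.994003295898438), 3.2477142810821533)
cap before [0.1778188  0.18050647]
cap now [0.17778993 0.18076139]
```

View pics/wr2.png

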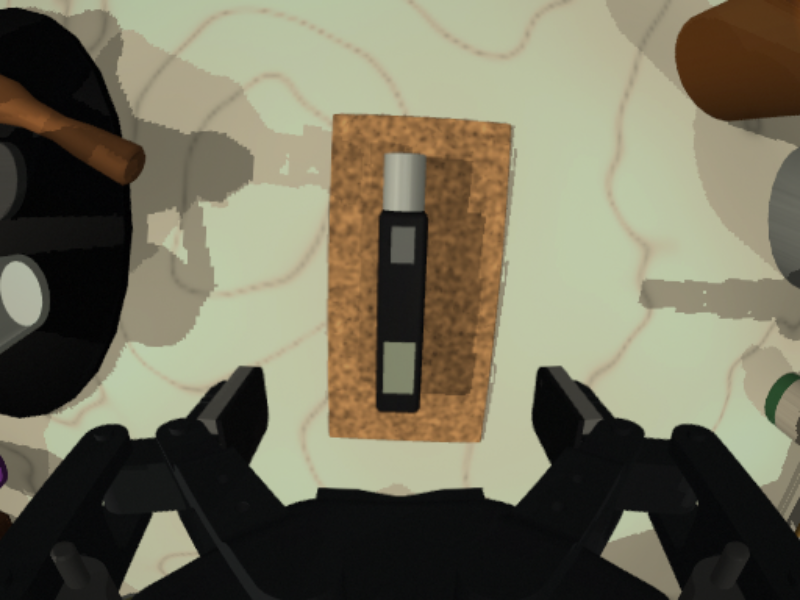

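The wrist view shows the wand centred at (402,283) between the open fingers, display up and snout ahead. It measures 169.5 x 30 mm, with its origin at (0.522, -0.224) and yaw 3.3 degrees. The cap is back up. I grasp now.

Call:
servo_tool:
  targets:
    - [1,-0.002,0,-0.025,0,0,-1.7]
    - [1,-0.002,0,-0.025,0,0,0]
    - [1,0,0,-0.025,0,0,0]
    - [1,0,0,-0.025,0,0,0]
    - [1,0,0,-0.025,0,0,0]
    - [1,0,0,-0.02,0,0,0]
    - [1,0,0,-0.015,0,0,0]
    - [1,0,0,0,0,0,0]
    - [0,0,0,0,0,0,0]
    - [-1,0,0,0,0,0,0]
  grip_force: 50

```text
clock: 6.25
position: [0.5226, -0.2243, 0.0135]
ee_rot: [3.139, 0.09, 0.003]
wrist_force: [0.6, -0.3, 0.2]
grip_width: 0.0591
finger_force: 0.0
```

Call:
servo_tool:
  targets:
    - [-1,0,0,0,0,0,0]
    - [-1,0,0,0,0,0,0]
    - [-1,0,0,0,0,0,0]
    - [-1,0,0,0,0,0,0]
    - [-1,0,0,0,0,0,0]
    - [-1,0,0,0.005,0,0,0]
    - [-1,0,0,0.005,0,0,0]
    - [-1,0,0,0.01,0,0,0]
    - [-1,0,0,0.01,0,0,0]
    - [-1,0,0,0.01,0,0,0]

```text
clock: 7.25
position: [0.5221, -0.2241, 0.0534]
ee_rot: [3.14, 0.09, 0.001]
wrist_force: [-0.7, 0.2, -1.2]
grip_width: 0.0288
finger_force: 49.6
```

Call:
servo_tool:
  targets:
    - [-1,-0.005,0.008,0.005,0,0,2]
    - [-1,-0.012,0.017,0.005,0,0,4]
    - [-1,-0.018,0.026,0,0,0,5]
    - [-1,-0.02,0.028,0,0,0,5.6]
    - [-1,-0.02,0.028,0,0,0,5.6]
    - [-1,-0.02,0.028,0,0,0,5.6]
    - [-1,-0.02,0.028,0,0,0,5.6]
    - [-1,-0.016,0.022,-0.005,0,0,4]
    - [-1,-0.011,0.015,-0.005,0,0,2.8]
    - [-1,-0.007,0.009,-0.003,0,0,1.5]

```text
clock: 8.25
position: [0.3717, -0.0138, 0.0492]
ee_rot: [-2.9, -1.208, 0.0]
wrist_force: [0.1, 0.2, -1.5]
grip_width: 0.0288
finger_force: 49.6
```

```bash
python3 - <<'E'
from h import *
im,d=grab('wrist'); im,W=wcloud(); Z=W[...,2]
cv2.imwrite('pics/wr3.png',cv2.resize(im[...,::-1],(800,600)))
s=arm.read_state(); p=s['position']; R=Ro.from_rotvec(s['ee_rot']).as_matrix(); print(p,R[:,0],s['grip_width'],s['finger_force'])
i,V=cloud('side'); 
grab('scene'); 
for n,V in(('wrist',W),('scene',cloud('scene')[1]),):
    rel=V-p; a=rel[...,0]*R[0,0]+rel[...,1]*R[1,0]; b=-rel[...,0]*R[1,0]+rel[...,1]*R[0,0]
    k=(a>.02)&(a<.1)&(abs(b)<.03)&(V[...,2]>.035)&(V[...,2]<.1)
    Q=np.c_[a[k],b[k],V[k][:,2]]; print(n,len(Q)); 
    if len(Q)<20: continue
    r=cv2.minAreaRect((Q[:,:2]*1000).astype(np.float32)); print(r,Q[:,0].max())
    for lo in(.02,.03,.04,.055,.065,.075):
        q=Q[(Q[:,0]>lo)&(Q[:,0]<lo+.01)]; 
        if len(q): print(lo,'ztop',np.percentile(q[:,2],90),'y',q[:,1].min(),q[:,1].max())
    k=(np.hypot(V[...,0]-.49,V[...,1]-.1015)<.055)&(V[...,2]>.1)&(V[...,2]<.111); print('rim',circ(V[k]))
E
```

```text
[ 0.37107877 -0.01340461  0.04880069] [ 7.03928405e-01  7.10270615e-01 -6.74507479e-04] 0.029001788266419724 49.580994844436646
wrist 9948
((52.396018981933594, 0.26651573181152344), (64.81197357177734, 30.25673484802246), 0.22558625042438507) 0.08480855320456565
0.02 ztop 0.07537605102634126 y -0.014969058036132406 0.015272325029700792
0.03 ztop 0.075424461549661 y -0.014906348824205759 0.015317103706799342
0.04 ztop 0.07411173232287271 y -0.014846597211309294 0.015365573924113664
0.055 ztop 0.07156564712892204 y -0.0127702540623095 0.012607463874593616
0.065 ztop 0.07165704240294636 y -0.012301393557357446 0.012987504497450373
0.075 ztop 0.07160633787316956 y -0.012692233239411259 0.01296970837716245
rim (np.float64(0.0), np.float64(0.0), np.float64(0.0))
scene 248
((53.79594802856445, -3.7157812118530273), (29.72724723815918, 66.53971099853516), 89.58261108398438) 0.0871553670073031
0.02 ztop 0.07171024678666434 y -0.018405871024968073 0.009641426478864647
0.03 ztop 0.07346364113230405 y -0.018475284925842324 0.010711038216684768
0.04 ztop 0.07184180096007037 y -0.018469072510925087 0.011189069990496417
0.055 ztop 0.06930142537168929 y -0.015664512371312958 0.009450334809414939
0.065 ztop 0.06976096797132074 y -0.016357846344719956 0.009870514317547766
0.075 ztop 0.06853291385694457 y -0.015676282935363522 0.00853075889960734
rim (np.float64(0.49302326212980035), np.float64(0.09983641551760362), np.float64(0.03917630277726497))
```

View pics/wr3.png

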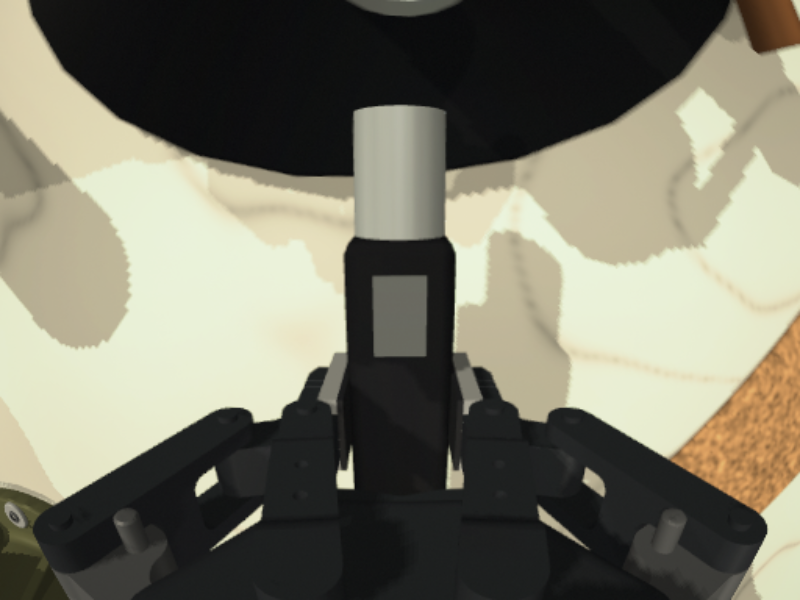

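The wrist view shows the wand straight and level between the fingers, snout at (400,110), with the tumbler rim centred ahead at (405,10). The lens is 80 mm from the tumbler's axis, so about 42 mm from the glass. I make a small trim and hold still.

Call:
servo_tool:
  targets:
    - [-1,0.002,-0.002,0.002,0,0,0]
    - [-1,0,0,0,0,0,0]
    - [-1,0,0,0,0,0,0]
    - [-1,0,0,0,0,0,0]
    - [-1,0,0,0,0,0,0]
    - [-1,0,0,0,0,0,0]
    - [-1,0,0,0,0,0,0]
    - [-1,0,0,0,0,0,0]
    - [-1,0,0,0,0,0,0]
    - [-1,0,0,0,0,0,0]

```text
clock: 9.35
position: [0.375, -0.017, 0.0513]
ee_rot: [2.902, 1.202, 0.0]
wrist_force: [-0.8, 0.3, -0.0]
grip_width: 0.0292
finger_force: 49.6
```

Call:
servo_tool:
  targets:
    - [-1,0,0,0,0,0,0]
    - [-1,0,0,0,0,0,0]
    - [-1,0,0,0,0,0,0]
    - [-1,0,0,0,0,0,0]
    - [-1,0,0,0,0,0,0]
    - [-1,0,0,0,0,0,0]
    - [-1,0,0,0,0,0,0]
    - [-1,0,0,0,0,0,0]
    - [-1,0,0,0,0,0,0]
    - [-1,0,0,0,0,0,0]

```text
clock: 10.35
position: [0.375, -0.017, 0.0513]
ee_rot: [-2.902, -1.202, 0.0]
wrist_force: [0.8, 0.1, -1.3]
grip_width: 0.0288
finger_force: 49.6
```

Call:
servo_tool:
  targets:
    - [-1,0,0,0,0,0,0]
    - [-1,0,0,0,0,0,0]
    - [-1,0,0,0,0,0,0]
    - [-1,0,0,0,0,0,0]
    - [-1,0,0,0,0,0,0]
    - [-1,0,0,0,0,0,0]
    - [-1,0,0,0,0,0,0]
    - [-1,0,0,0,0,0,0]
    - [-1,0,0,0,0,0,0]
    - [-1,0,0,0,0,0,0]

```text
clock: 11.35
position: [0.375, -0.017, 0.0513]
ee_rot: [2.902, 1.202, 0.0]
wrist_force: [0.1, -1.2, -0.5]
grip_width: 0.0291
finger_force: 49.6
```

The wand was held still for nearly 3 s. Now I carry it back to the mat's centre.

Call:
servo_tool:
  targets:
    - [-1,0.005,-0.008,0.005,0,0,-2]
    - [-1,0.011,-0.017,0.005,0,0,-4]
    - [-1,0.017,-0.026,0,0,0,-5]
    - [-1,0.019,-0.029,0,0,0,-5.8]
    - [-1,0.019,-0.029,0,0,0,-5.8]
    - [-1,0.019,-0.029,0,0,0,-5.8]
    - [-1,0.019,-0.029,0,0,0,-5.8]
    - [-1,0.015,-0.023,0,0,0,-4.3]
    - [-1,0.01,-0.015,-0.005,0,0,-2.8]
    - [-1,0.006,-0.009,-0.005,0,0,-1.5]

```text
clock: 12.35
position: [0.5155, -0.2328, 0.0512]
ee_rot: [3.141, 0.054, 0.001]
wrist_force: [0.8, 0.1, -1.3]
grip_width: 0.029
finger_force: 49.6
```

Call:
servo_tool:
  targets:
    - [-1,0,0,-0.006,0,0,0]
    - [-1,0,0,-0.008,0,0,0]
    - [-1,0,0,-0.008,0,0,0]
    - [-1,0,0,-0.007,0,0,0]
    - [-1,0,0,-0.004,0,0,0]
    - [-1,0,0,-0.002,0,0,0]
    - [-1,0,0,-0.001,0,0,0]
    - [-1,0,0,0,0,0,0]
    - [-1,0,0,0,0,0,0]
    - [-1,0,0,0,0,0,0]

```text
clock: 13.35
position: [0.5151, -0.2311, 0.0155]
ee_rot: [3.141, 0.06, 0.0]
wrist_force: [-0.1, 0.8, -0.1]
grip_width: 0.0288
finger_force: 49.6
```

Call:
servo_tool:
  targets:
    - [-1,0,0,-0.001,0,0,0]
    - [-1,0,0,-0.001,0,0,0]
    - [-1,0,0,0,0,0,0]
    - [-1,0,0,0,0,0,0]
    - [-1,0,0,0,0,0,0]
    - [-1,0,0,0,0,0,0]
    - [-1,0,0,0,0,0,0]
    - [-1,0,0,0,0,0,0]
    - [-1,0,0,0,0,0,0]
    - [-1,0,0,0,0,0,0]

```text
clock: 14.35
position: [0.515, -0.231, 0.0133]
ee_rot: [3.141, 0.06, -0.0]
wrist_force: [-0.1, 0.9, -1.2]
grip_width: 0.0289
finger_force: 49.6
```

Call:
servo_tool:
  targets:
    - [-1,0,0,-0.0005,0,0,0]
    - [-1,0,0,-0.0005,0,0,0]
    - [-1,0,0,0,0,0,0]
    - [-1,0,0,0,0,0,0]
    - [-1,0,0,0,0,0,0]
    - [-1,0,0,0,0,0,0]
    - [-1,0,0,0,0,0,0]
    - [-1,0,0,0,0,0,0]
    - [-1,0,0,0,0,0,0]
    - [-1,0,0,0,0,0,0]

```text
clock: 15.35
position: [0.515, -0.231, 0.0132]
ee_rot: [3.141, 0.06, 0.0]
wrist_force: [-6.2, 2.9, 11.0]
grip_width: 0.0289
finger_force: 51.4
```

Contact with the mat at 11 N. I release and rise.

Call:
servo_tool:
  targets:
    - [-1,0,0,0.0005,0,0,0]
    - [-0.1,0,0,0,0,0,0]
    - [0.2,0,0,0.001,0,0,0]
    - [0.6,0,0,0.001,0,0,0]
    - [1,0,0,0,0,0,0]
    - [1,0,0,0,0,0,0]
    - [1,0,0,0,0,0,0]
    - [1,0,0,0,0,0,0]
    - [1,0,0,0,0,0,0]
    - [1,0,0,0,0,0,0]

```text
clock: 16.35
position: [0.515, -0.231, 0.0148]
ee_rot: [-3.141, -0.06, 0.0]
wrist_force: [-0.4, -0.2, 0.3]
grip_width: 0.0852
finger_force: 0.0
```

Call:
servo_tool:
  targets:
    - [1,0,0,0.01,0,0,0]
    - [1,0,0,0.02,0,0,0]
    - [1,0,0,0.03,0,0,0]
    - [1,0,0,0.03,0,0,0]
    - [1,0,0,0.03,0,0,0]
    - [1,0,0,0.03,0,0,0]
    - [1,0,0,0.02,0,0,0]
    - [1,0,0,0,0,0,0]
    - [1,0,0,0,0,0,0]
    - [1,0,0,0,0,0,0]

```text
clock: 17.35
position: [0.5146, -0.2308, 0.1838]
ee_rot: [-3.14, -0.06, 0.002]
wrist_force: [0.4, -0.5, -0.0]
grip_width: 0.0856
finger_force: 0.0
```

```bash
python3 - <<'E'
from h import *
im,d=grab('wrist'); im,W=wcloud(); Z=W[...,2]
cv2.imwrite('pics/wr4.png',cv2.resize(im[...,::-1],(800,600)))
near=(abs(W[...,0]-.515)<.11)&(abs(W[...,1]+.231)<.045)
P=W[near&(Z>.018)&(Z<.06)]; print('wand',len(P),cv2.minAreaRect((P[:,:2]*1000).astype(np.float32)))
for a in np.arange(.43,.61,.03):
    q=P[abs(P[:,0]-a)<.01]; print(round(a,2),np.median(q[:,2]))
grab('side'); i,V=cloud('side'); k=np.hypot(V[...,0]-.586,V[...,1]-.1255)<.012; print('cap',np.nanpercentile(V[k][:,2],[50,95]))
k=(np.hypot(V[...,0]-.49,V[...,1]-.1015)<.055)&(V[...,2]>.1)&(V[...,2]<.111); print('rim',circ(V[k]))
E
```

```text
wand 4588 ((514.846923828125, -230.05435180664062), (167.9405517578125, 30.297611236572266), 2.339470386505127)
0.43 0.03694119509867666
0.46 0.03786769132272508
0.49 0.03723438776599709
0.52 0.03720370053868141
0.55 0.03763328077625265
0.58 0.03378586903183131
cap [0.17675538 0.17956196]
rim (np.float64(0.48751761882574546), np.float64(0.10261515577086935), np.float64(0.039043143906464746))
```

View pics/wr4.png

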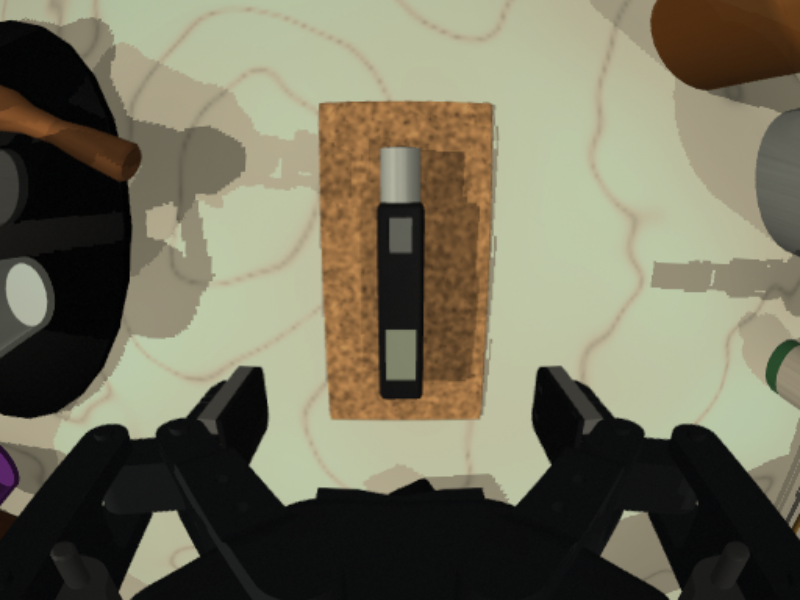

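The wand lies flat and centred on the mat at (401,272), display up and released. The cap is up and the tumbler has not moved. I hand the job in.

```bash
python3 -c "
from station import arm
print(arm.job_done())"
```

```text
the job is handed in; nothing more can be done
None
```

The job is handed in at about 17.5 s: the cap was pressed to its stop and came back up, the wand was held about 42 mm from the tumbler for nearly 3 s, and it now lies flat and right way up on its mat, with the tumbler unmoved; the judge returned no verdict.

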